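# Clamp the re-glued tasting chest and keep it squeezed

### The job

The wooden tasting chest has just been re-glued and stands loose in the bench clamp. First slide the tail stop by its knob until it touches the chest. Then squeeze and release the clamp's pair of grips, again and again, to ratchet the front jaw up to the chest (never push the jaw itself), and finish still squeezing the grips so that the chest is held firmly between the two jaws, with the sprung pad clearly pressed in but not driven to the bottom, which would crush the chest; leave the other things alone.

Things in the scene. Friction and masses are not known exactly. Their poses are not given: they have to be found in the camera images.
- clamp: Bench clamp, fixed: a wooden base 100 x 400 x 12 mm; origin at the centre of its underside. Its y axis is the clamp's axis: the steel head with the two upright grips stands at its -y end, the tail stop at its +y end, the chest in between.
- grips (a point): Midway between the two black upright squeeze grips (each 22 mm wide, 12 mm thick, tops 17 mm above this point, which is 105 mm above the clamp's underside). They close symmetrically along the clamp's y axis; at this height they measure 62 mm over their outsides open, 30 mm fully squeezed. Squeeze from above, at this height, a finger outside each grip.
- grip_a (a joint): Angle of the squeeze grips (both move alike, sprung open), rad: 0 open, 0.197 fully squeezed. One full squeeze advances the front jaw 8 mm; let the grips open fully to take the next ratchet teeth, unloaded, the jaw then stays put. The ratchet does not hold clamping force: once the grips are let go the jaw springs back until under 4 N is left.
- grip_b (a joint): Angle of the grip nearer the chest, always equal to grip_a (which is at the outer end). A full squeeze with no load takes about 6 N on each grip. Against the chest a grip of F newtons (each finger) clamps with about 1.6 F - 9 N: 10 to 18 N of grip is right, above about 20 N crushes.
- jaw (a joint): Travel of the front jaw towards the tail stop (clamp +y), m: 0 to 0.066. A steel plate 66 mm wide, top 60 mm above the clamp's underside, that carries the sprung pad.
- pad_face (a point): Centre of the front face of the front jaw's sprung rubber pad (60 x 40 mm), 38 mm above the clamp's underside; it looks to the clamp's +y.
- pad (a joint): How far the pad is pressed into the front jaw, m: 0 free, stop at 0.0145; stiffness 2 N per mm, so 0.003 to 0.0115 is 6 to 23 N of clamping force.
- tail_face (a point): Centre of the tail stop's rubber face (60 x 40 mm), 38 mm above the clamp's underside; it looks to the clamp's -y, towards the chest.
- tail_knob (a point): Middle of the tail stop's black upright grip knob, 48 mm behind (clamp +y of) its face: 24 mm across the clamp's x, 20 mm along its y, 50 mm tall (58 to 103 mm above the clamp's underside are free to grip; the point is at 83).
- tail (a joint): Travel of the tail stop from the far end towards the chest (clamp -y), m: 0 to 0.062. It slides with 1 to 4 N; a ratchet of 8 mm pitch locks it against going back.
- chest: Closed dark wooden tasting chest, 105 mm along its x (which lies along the clamp's y), 170 mm along its y, 64 mm tall, about 0.6 kg, loose on the clamp's base (12 mm thick); origin at the centre of its underside, faces at x = -53 and +52 mm. At the start the tail stop is 20 to 55 mm from it, the pad 15 to 45 mm; pushing it along takes 3 to 8 N.
- canister (a point): Bystander: middle of a card canister, 67 mm across, 85 mm tall.
- jar (a point): Bystander: middle of a small jar of spread with a black lid, 62 mm across, 78 mm tall.
- dispenser (a point): Bystander: middle of a tape dispenser, 47 x 133 x 67 mm.
- spool (a point): Bystander: middle of a flat ribbon reel, 64 mm across, 20 mm tall.
- bell (a point): Bystander: middle of a counter bell, 72 mm across, 52 mm tall.
- stamp (a point): Bystander: middle of an upright wooden seal stamp, 25 mm across, 78 mm tall.

How it is judged (in metres and radians):
On the way, in this order (a step that is already met when the one before it is completed fails the run):
1. the tail stop has been slid against the chest, the front jaw not yet touching it (contact force between tail and chest above 1 N and contact force between pad and chest below 0.1 N and value of joint tail above 0.012 m), for 0.1 s.
2. the front pad has been pumped up to the chest (contact force between pad and chest above 0.5 N and contact force between the fingers and grip_a above 0.5 N), for 0.1 s.
At the end, for the whole second after the job is handed in: The fingers still squeeze both grips (over 2 N each); the pad is pressed in 3 to 11.5 mm and presses the chest with over 5 N, the tail stop with over 4 N; the chest is level on the base, at rest and not touched by the robot (value of joint pad between 0.003 and 0.0115 m and contact force between pad and chest above 5 N and contact force between tail and chest above 4 N and contact force between the fingers and grip_a above 2 N and contact force between the fingers and grip_b above 2 N and contact force between each of the arm, the fingers and chest below 0.2 N and angle between chest's own z axis and vertical below 0.1 rad and z of chest in the frame of clamp below 0.018 m and linear speed of chest below 0.01 m/s); the arm keeps its last pose, push and grip.
It fails at once if the chest is crushed (pad pressed in over 13 mm) (value of joint pad above 0.013 m).
It fails at once if the front jaw is pushed directly (contact force between any of the arm, the fingers and jaw above 2 N).
It fails at once if the chest is tipped (angle between chest's own z axis and vertical above 0.2 rad).
It fails at once if a bystander is moved by over 3 cm (distance of any of canister, jar, dispenser, spool, bell, stamp from where it was at the start of the episode above 0.03 m).
It also fails if it takes over 67 s, if anything falls off the work surface, if the arm or the gripper's body presses on something with over 40 N, if the wrist force passes 120 N, or if a joint passes its speed limit or range.

### The arm

A 6-joint arm with a two-finger parallel gripper is mounted at the origin on a cart in front of the work surface, level with it; the furniture and walls round the work are solid. World frame = base frame: x ahead of the robot, y to its left, z up, the work surface at z = 0. Lengths are in mm, angles in rad, forces in N, time in s.
With the tool pointing down it reaches from about 350 to 875 mm from the base axis. Payload 4.2 kg.
Tool frame: the origin (TCP) lies on the mounting face of the last link; the fingertips stand 182 mm ahead of it and the grasp point (between the pads) lies 164 mm ahead of it (arm.finger_overhang is the distance from the TCP to the fingertips, in mm); z points along the fingers, y is the direction in which the jaws open and shut (so a half turn about z gives the same grasp; the last joint's range is limited). The gripper opens to 87 mm and grips with 3 to 60 N. Pads are 19 mm wide; open, the fingers measure 117 mm over their backs; the gripper's body (75 mm by 190 mm) begins 51 mm behind the grasp point.
Start: joints at [1.377, 0.385, 0.008, 0, -1.194, -0.259], TCP at [273.395, 562.01, 404.75] pointing down, gripper open.
Joint ranges: [-3.14, 3.14], [-1.21, 2.06], [-1.07, 1.41], [-3.16, 2.05], [-2.99, -0.16], [-3.1, 3.1]. Speed limits (rad/s): [2.79, 2.79, 3.14, 3.14, 3.14, 3.14].

### API

Orientations are given as a 3x3 rotation matrix whose columns are the frame's x, y, z axes.
In Python, from bench import arm gives the robot as it stands.
- The arm moves only by the tool step_arm, never from a script. Its argument "commands" is a list of rows, each a list of 7 numbers: the turn, a rotation vector about the tool's x, y, z in rad, then the shift along the tool's x, y, z in m, then the closure, from 0 (fully open) to 1 (shut). A call has 1 to 20 rows; each row is the pose to reach, as a shift and turn from the pose commanded when the call began, along the tool's axes at that moment; what a row does not reach only later rows make up. A row lasts 1/12 s, in which the tool goes at most 41.7 mm and 7.16 degrees, less where a joint would pass 70% of its speed; a pose out of reach is approached as far as the arm can. A call with a gripper value outside its range is refused whole. The fingers move at their own pace and stop on an object; "grip_force" is the grip in N (left out, the last holds). Time passes only in rows, so rows that repeat a pose let the fingers close. It gives the time, the measured TCP pose, the force and the opening at its end, in the units of the state.
- arm.get_obs(): the state, without advancing time (a new reading comes with each control period).
- arm.grab_frame(name): name is "side" or "top" or "wrist"; returns a dict with "img" (400x640x3 uint8, red, green, blue), "K" (3x3 intrinsics, pixels), "k1" (the pictures are not rectified: a ray, as slopes to the right and down, at radius r is drawn at 1 + k1 r^2 times it, then the intrinsics apply), "rvec" (rotation vector, rad) and "tvec" (3), from world to camera coordinates, as OpenCV has them; the wrist camera has in their place "T_tool_cam" (4x4, takes a point from camera to tool coordinates, whose origin is the TCP and whose axes are the flange's). Camera axes: x right, y down, z forward; pixel columns grow to the right and rows downward; lengths in mm; the calibration is good to about 2 mm. A picture is of the moment at which its call begins: read the wrist's pose just before it. There is no depth.
- arm.close_job(): hands the job in, once; it reports no verdict.
The state is a dict: "t": time; "qpos": joint angles; "qvel": joint speeds; "joint_efforts": joint torques, N m; "tool_pos": TCP position; "tool_rot": TCP orientation; "force": force on the tool from outside, world axes, zero at the start; "ft_torque": the same for the moment, N m; "opening": finger opening in mm.
Only numpy, scipy, OpenCV 4.12 (cv2) and the standard library are available. Lean on these libraries where they do the work, as an engineer would, in place of code of your own. Each camera call takes 0.05 s, during which the arm holds its last target.

## Working session

There is one attempt and no reset: what is moved stays moved. The work goes in short steps, Python scripts to look and compute and a tool call to move; the robot and the scene stay as the last step left them, time stands still between calls to the robot, and variables do not carry over. Pictures are saved under pics/ and viewed, and the job is handed in when it is done.

Besides the shell and the picture viewer there is one more tool, called after "Call:" as a command line: name --pt "numbers of a row" for each row, then --argument value for the rest. step_arm: Moves the arm, as the interface text tells. Its arguments: {"type":"object","properties":{"commands":{"type":"array","items":{"type":"array","items":{"type":"number"}}},"grip_force":{"type":"number"}},"required":["commands"]}

```bash
ls; mkdir -p pics
python3 - <<'E'
from bench import arm
import cv2,numpy as np
print(arm.get_obs())
for n in ["side","top","wrist"]:
    f=arm.grab_frame(n)
    cv2.imwrite(f"pics/{n}0.png",f["img"][:,:,::-1])
    print(n,{k:v for k,v in f.items() if k!="img"})
E
```

```text
pics
{'t': 0.0, 'qpos': array([ 1.37657930e+00,  3.85526185e-01,  6.62262675e-03, -5.24085916e-04,
       -1.19397892e+00, -2.58602902e-01]), 'qvel': array([ 0.00074194,  0.00186841,  0.00033386, -0.00053326,  0.00023152,
       -0.00076652]), 'joint_efforts': array([ 4.60262220e-05, -3.90664494e+01,  1.87407947e+01,  4.21983361e+00,
        1.10104261e-02, -1.94015411e-04]), 'tool_pos': array([273.31115863, 561.83507419, 403.6725349 ]), 'tool_rot': array([[ 8.99132372e-01, -4.37675909e-01, -8.80767937e-04],
       [-4.37676791e-01, -8.99130254e-01, -1.95282743e-03],
       [ 6.27804230e-05,  2.14134205e-03, -9.99997705e-01]]), 'force': array([-0.42296894, -0.50290252,  0.08464017]), 'ft_torque': array([ 0.01259197,  0.0381116 , -0.01322485]), 'opening': 87.06858318122958}
side {'K': array([[518.98813144,   0.        , 315.27947716],
       [  0.        , 518.98813144, 208.70847651],
       [  0.        ,   0.        ,   1.        ]]), 'k1': -0.09387442636847115, 'rvec': array([-0.0334693 , -2.68326537,  1.61950117]), 'tvec': array([ 515.09256412,   -6.70292438, 1566.83364245])}
top 
[... 157 characters left out ...]
]), 'k1': -0.06240311131558246, 'rvec': array([ 2.17785837, -2.18495562,  0.09266637]), 'tvec': array([ 115.26623205,  523.41536172, 1076.11711459])}
wrist {'K': array([[290.2224639 ,   0.        , 325.55899248],
       [  0.        , 290.2224639 , 203.8002132 ],
       [  0.        ,   0.        ,   1.        ]]), 'k1': -0.05030541431410485, 'T_tool_cam': array([[ 2.16009838e-04, -9.62405406e-01, -2.71616987e-01,
         7.40616485e+01],
       [ 9.99999530e-01, -4.88881789e-05,  9.68496069e-04,
        -6.78829934e-01],
       [-9.45364712e-04, -2.71617068e-01,  9.62404943e-01,
         1.94990321e+01],
       [ 0.00000000e+00,  0.00000000e+00,  0.00000000e+00,
         1.00000000e+00]])}
```

View pics/side0.png

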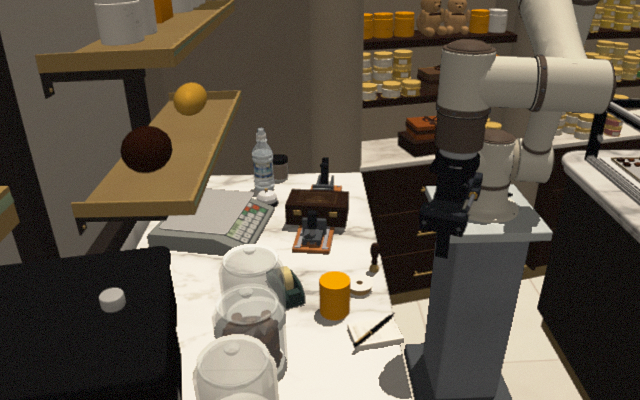

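View pics/top0.png

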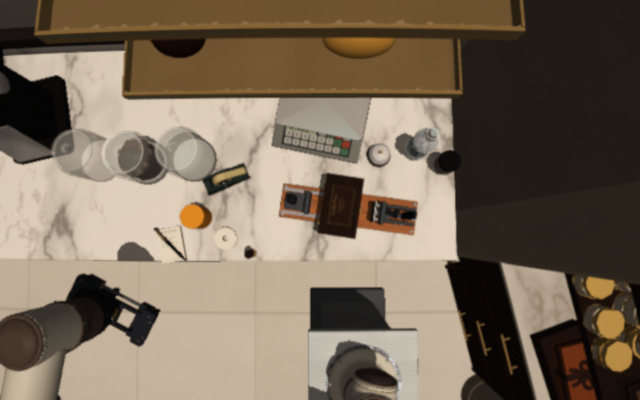

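View pics/wrist0.png

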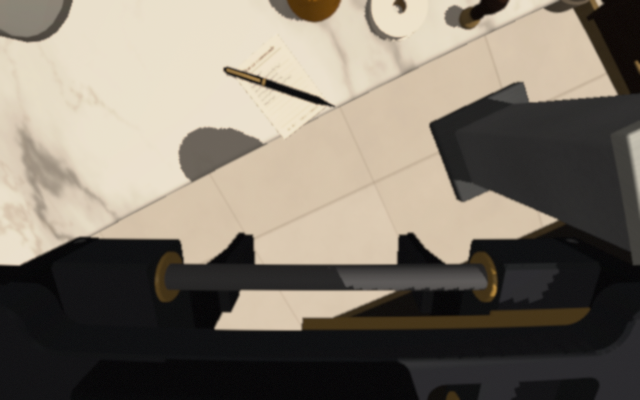

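```bash
cat > h.py <<'E'
import numpy as np,cv2
from bench import arm
def cam(f,o=None):
    if "rvec" in f:
        R=cv2.Rodrigues(np.array(f["rvec"],float))[0];t=np.array(f["tvec"],float)
    else:
        T=f["T_tool_cam"];Rw=o["tool_rot"]@T[:3,:3];p=o["tool_rot"]@T[:3,3]+o["tool_pos"]
        R=Rw.T;t=-R@p
    return R,t
def ray(f,uv,o=None):
    R,t=cam(f,o);K=f["K"];xd=np.array([(uv[0]-K[0,2])/K[0,0],(uv[1]-K[1,2])/K[1,1]])
    x=xd.copy()
    for _ in range(30): x=xd/(1+f["k1"]*(x@x))
    return -R.T@t,R.T@np.array([x[0],x[1],1])
def atz(f,uv,z,o=None):
    c,d=ray(f,uv,o);return c+d*(z-c[2])/d[2]
def proj(f,P,o=None):
    R,t=cam(f,o);q=R@np.array(P,float)+t;x=q[:2]/q[2];x=x*(1+f["k1"]*(x@x));return f["K"][:2,:2]@x+f["K"][:2,2]
E
python3 - <<'E'
from h import *
f=arm.grab_frame("top")
im=f["img"][:,:,::-1]
cv2.imwrite("pics/topz.png",cv2.resize(im[160:250,265:430],None,fx=4.8,fy=4.8,interpolation=cv2.INTER_CUBIC))
R,t=cam(f);print(-R.T@t)
for uv in [(280,183),(279,216),(418,200),(414,236)]: print(uv,atz(f,uv,12))
for uv in [(323,174),(363,180),(317,232),(356,239)]: print(uv,atz(f,uv,76))
s=arm.grab_frame("side");im=s["img"][:,:,::-1]
cv2.imwrite("pics/sidez.png",cv2.resize(im[140:270,240:400],None,fx=4.5,fy=4.5,interpolation=cv2.INTER_CUBIC))
R,t=cam(s);print(-R.T@t)
# shelf heights: rough
E
```

```text
[ 434.45416683  117.43779632 1114.78066469]
(280, 183) [580.93656252 240.64051663  12.        ]
(279, 216) [484.0735788  242.97301204  12.        ]
(418, 200) [ 529.62176351 -164.2950006    12.        ]
(414, 236) [ 424.37836928 -150.17273086   12.        ]
(323, 174) [597.15696604 114.54351559  76.        ]
(363, 180) [580.11839688   3.88606529  76.        ]
(317, 232) [437.10982633 131.48002423  76.        ]
(356, 239) [417.62425322  24.94341426  76.        ]
[ 522.61307055 1381.92329928  733.1415384 ]
```

View pics/topz.png

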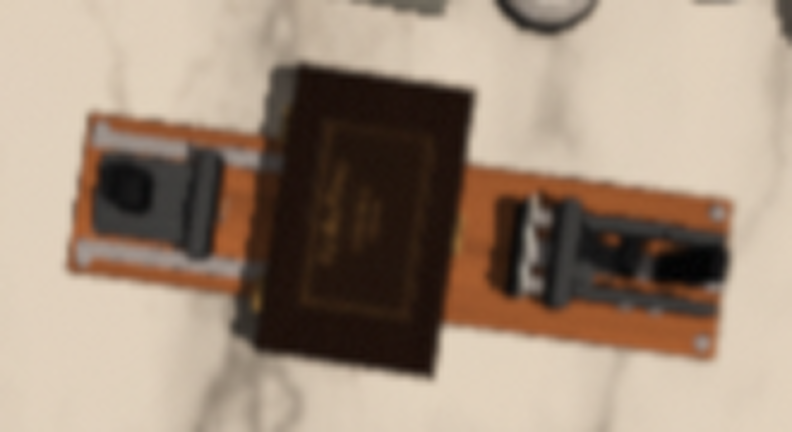

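View pics/sidez.png

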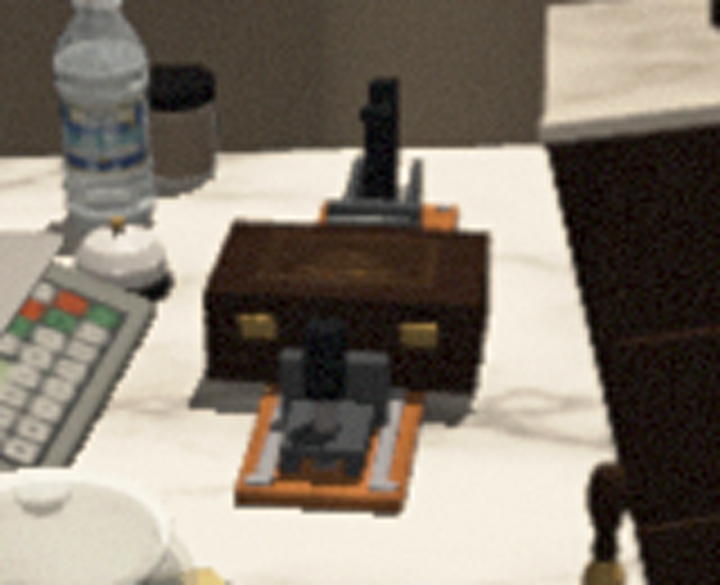

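Run:
```python
from h import *
from scipy.optimize import least_squares
f=arm.grab_frame("top")
def z2p(u,v): return ((u+.5)/4.8-.5+265,(v+.5)/4.8-.5+160)
# left end is +y; up is x+
c=[((50,200),(91,112)),((-50,200),(68,271)),((50,-200),(732,203)),((-50,-200),(713,357))]
W=np.array([atz(f,z2p(*b),12)[:2] for a,b in c]);print(W)
L=np.array([a for a,b in c],float)
def T(p,L): 
    c,s=np.cos(p[2]),np.sin(p[2]);return L@np.array([[c,-s],[s,c]]).T+p[:2]
r=least_squares(lambda p:(T(p,L)-W).ravel(),[500,40,0]);p=r.x;print(p,np.degrees(p[2]),r.fun)
np.save("clamp.npy",p)
def cl(P): # world->clamp
    c,s=np.cos(p[2]),np.sin(p[2]);return np.array([[c,s],[-s,c]])@(np.array(P)[:2]-p[:2])
for n,uv,z in [("knob top",(130,183),108),("tailface top edge",(215,200),58),("chest L far",(300,65),76),("chest R",(474,90),76),("chest bl",(257,350),76),("chest br",(434,377),76),("grip1",(622,248),122),("grip2",(690,264),122),("jaw plate",(568,252),60),("padface",(508,250),58)]:
    w=atz(f,z2p(*uv),z);print(n,w.round(1),cl(w).round(1))
for n,uv in [("bell",(378,153)),("stamp",(250,252)),("spool",(225,238)),("canister",(195,215)),("disp",(226,178)),("jar",(447,160))]: print(n,atz(f,uv,50).round(0))
```

```text
[[ 581.08319412  230.17560279]
 [ 483.89319001  243.64058357]
 [ 524.04556425 -161.50965349]
 [ 430.26541868 -147.78255044]]
[ 5.04821842e+02  4.11309956e+01 -1.40446459e-01] -8.046989340009898 [ 1.2433658   1.9868527  -0.58198981  2.52039106  2.2869191  -2.38932993
 -2.94829506 -2.11791383]
knob top [528.5 198.4 108. ] [  1.4 159.1]
tailface top edge [523.  152.8  58. ] [  2.4 113.1]
chest L far [599.5 103.2  76. ] [85.1 74.7]
chest R [584.7   2.8  76. ] [ 84.5 -26.7]
chest bl [435.7 128.4  76. ] [-80.7  76.7]
chest br [420.   27.6  76. ] [-82.1 -25.3]
grip1 [490.5 -72.3 122. ] [   1.7 -114.4]
grip2 [ 481.6 -109.7  122. ] [  -1.9 -152.6]
jaw plate [491.8 -52.6  60. ] [  0.3 -94.6]
padface [493.2 -17.8  58. ] [ -3.2 -60. ]
bell [662. -43.  50.]
stamp [382. 319.  50.]
spool [421. 390.  50.]
canister [486. 477.  50.]
disp [591. 390.  50.]
jar [ 641. -242.   50.]
```

```bash
cat >> h.py <<'E'
from scipy.spatial.transform import Rotation as Ro
def toW(cp,p=None):
    p=np.load("clamp.npy") if p is None else p
    c,s=np.cos(p[2]),np.sin(p[2]);return np.array([[c,-s],[s,c]])@np.array(cp[:2],float)+p[:2]
def toC(P,p=None):
    p=np.load("clamp.npy") if p is None else p
    c,s=np.cos(p[2]),np.sin(p[2]);return np.array([[c,s],[-s,c]])@(np.array(P)[:2]-p[:2])
def Rt():
    a=np.load("clamp.npy")[2]; y=np.array([np.sin(a),-np.cos(a),0]);z=np.array([0,0,-1.]);return np.stack([np.cross(y,z),y,z],1)
def mv(pos):
    o=arm.get_obs();R=o["tool_rot"]
    print("row",Ro.from_matrix(R.T@Rt()).as_rotvec().round(4),(R.T@(np.array(pos)-o["tool_pos"])/1000).round(4))
def st():
    o=arm.get_obs();print("t",round(o["t"],2),"tcp",o["tool_pos"].round(1),"clampxy",toC(o["tool_pos"]).round(1),"F",o["force"].round(1),"op",round(o["opening"],1));return o
E
python3 - <<'E'
from h import *
st();mv([*toW((1,160)),345])
E
```

```text
t 0.3 tcp [273.4 562.  404.4] clampxy [-302.1  483.3] F [-0.8 -0.4  0.3] op 87.2
row [ 0.0007  0.     -0.3124] [0.3878 0.2145 0.0596]
```

Call:
step_arm --pt "0 0 -0.3124 0.388 0.2145 0.06 0" --pt "0 0 -0.3124 0.388 0.2145 0.06 0" --pt "0 0 -0.3124 0.388 0.2145 0.06 0" --pt "0 0 -0.3124 0.388 0.2145 0.06 0" --pt "0 0 -0.3124 0.388 0.2145 0.06 0" --pt "0 0 -0.3124 0.388 0.2145 0.06 0" --pt "0 0 -0.3124 0.388 0.2145 0.06 0" --pt "0 0 -0.3124 0.388 0.2145 0.06 0" --pt "0 0 -0.3124 0.388 0.2145 0.06 0" --pt "0 0 -0.3124 0.388 0.2145 0.06 0" --pt "0 0 -0.3124 0.388 0.2145 0.06 0" --pt "0 0 -0.3124 0.388 0.2145 0.06 0" --pt "0 0 -0.3124 0.388 0.2145 0.06 0" --pt "0 0 -0.3124 0.388 0.2145 0.06 0"

```text
t: 1.47
tool_pos: [528.4, 199.4, 344.8]
tool_rot: [[0.99, -0.14, -0.0], [-0.14, -0.99, 0.0], [-0.0, -0.0, -1.0]]
force: [0.2, -0.4, 0.9]
opening: 86.9
```

Run:
```python
from h import *
o=st();f=arm.grab_frame("wrist");cv2.imwrite("pics/w1.png",f["img"][:,:,::-1])
for P in [(*toW((0,160)),108),(*toW((0,112)),58),(*toW((50,200)),12),(*toW((-50,200)),12)]: print(proj(f,P,o).round(1))
```

```text
t 1.47 tcp [528.4 199.4 344.8] clampxy [  1.2 160. ] F [ 0.2 -0.4  0.9] op 86.9
[326.3 221. ]
[376.2 203.8]
[288.5 146.9]
[291.4 234.6]
```

View pics/w1.png

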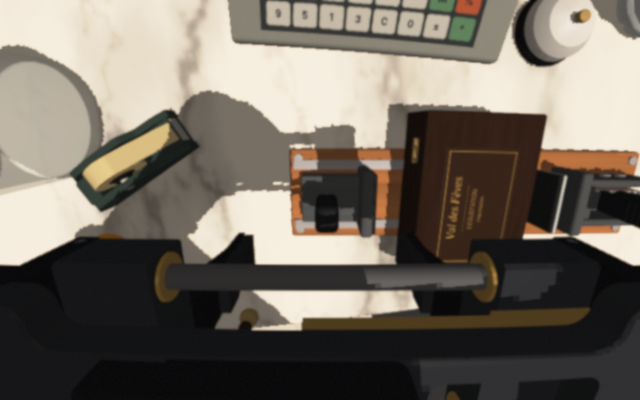

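Run:
```python
from h import *
im=cv2.imread("pics/w1.png")[100:250,280:640]
im=cv2.convertScaleAbs(im,alpha=1.8,beta=20)
cv2.imwrite("pics/w1z.png",cv2.resize(im,(792,330),interpolation=cv2.INTER_CUBIC))
cv2.imwrite("pics/w1y.png",cv2.resize(im[40:140,:120],None,fx=6,fy=6,interpolation=cv2.INTER_CUBIC))
```

```text
(no output)
```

View pics/w1y.png

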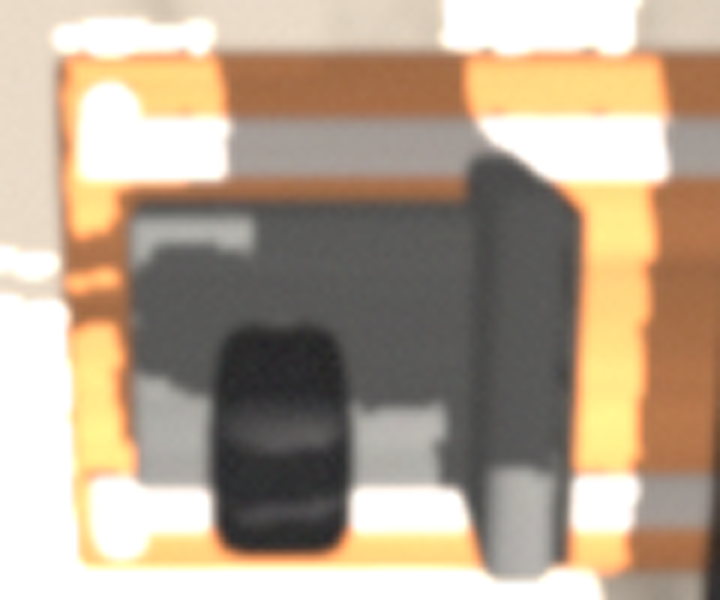

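View pics/w1z.png

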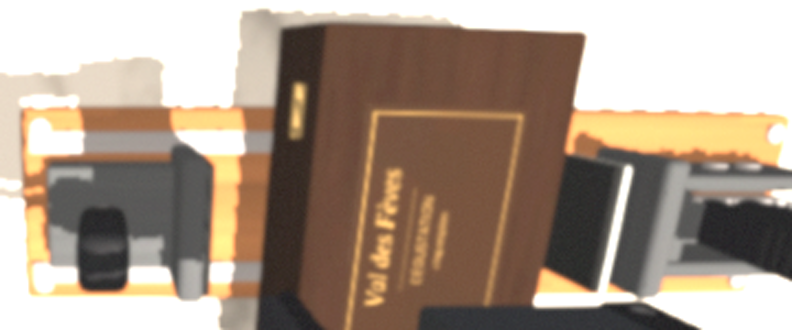

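Run:
```python
from h import *
o=st();f=arm.grab_frame("wrist")
def q(u,v): return ((u+.5)/6-.5+280,(v+.5)/6-.5+140)
for u,v,z in [(283,445,108),(283,550,108),(214,500,108),(350,500,108),(283,325,58),(575,210,58),(487,575,58),(563,560,58)]: print(u,v,z,toC(atz(f,q(u,v),z,o)).round(1))
mv([*toW((0,161)),247])
```

```text
t 1.52 tcp [528.2 200.  344.9] clampxy [  0.9 160.5] F [-0.8 -0.1  0. ] op 86.8
283 445 108 [  5.7 160.2]
283 550 108 [ -9.  160.2]
214 500 108 [ -2.  169.3]
350 500 108 [ -1.9 151.3]
283 325 58 [  9.6 160. ]
575 210 58 [ 28.1 114.6]
487 575 58 [-32.8 126.3]
563 560 58 [-30.1 113.8]
row [-0.0005 -0.0004  0.0016] [-0.0007 -0.0001  0.0981]
```

Call:
step_arm --pt "0 0 0.0016 -0.001 0 0.04 0" --pt "0 0 0.0016 -0.001 0 0.075 0" --pt "0 0 0.0016 -0.001 0 0.093 0" --pt "0 0 0.0016 -0.001 0 0.093 0.4" --pt "0 0 0.0016 -0.001 0 0.093 0.7" --pt "0 0 0.0016 -0.001 0 0.093 1" --pt "0 0 0.0016 -0.001 0 0.093 1" --pt "0 0 0.0016 -0.001 0 0.093 1" --pt "0 0 0.0016 -0.001 0 0.093 1" --pt "0 0 0.0016 -0.001 0 0.093 1" --grip_force 15

```text
t: 2.4
tool_pos: [527.6, 199.6, 252.7]
tool_rot: [[0.99, -0.142, 0.001], [-0.142, -0.99, 0.001], [0.001, -0.001, -1.0]]
force: [0.3, -0.0, 0.1]
opening: 48.3
```

Run:
```python
from h import *
o=st();f=arm.grab_frame("wrist");cv2.imwrite("pics/w2.png",f["img"][:,:,::-1])
```

```text
t 2.4 tcp [527.6 199.6 252.7] clampxy [  0.3 160.1] F [ 0.3 -0.   0.1] op 48.3
```

View pics/w2.png

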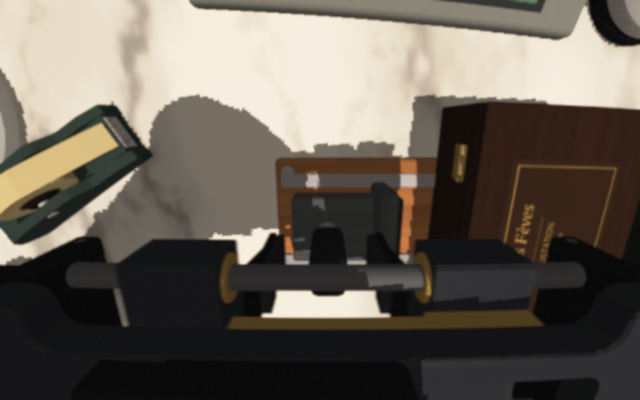

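Knob (≈ pixel 328,255) sits between the fingers, which are still closing. Continue closing.

Call:
step_arm --pt "0 0 0 0 0 0 1" --pt "0 0 0 0 0 0 1" --pt "0 0 0 0 0 0 1" --pt "0 0 0 0 0 0 1" --pt "0 0 0 0 0 0 1" --pt "0 0 0 0 0 0 1"

```text
t: 2.95
tool_pos: [527.5, 199.4, 251.7]
tool_rot: [[0.99, -0.141, -0.0], [-0.141, -0.99, -0.0], [-0.0, 0.0, -1.0]]
force: [0.4, 0.1, 0.5]
opening: 19.4
```

Call:
step_arm --pt "0 0 0 0 0.006 0 1" --pt "0 0 0 0 0.012 0 1" --pt "0 0 0 0 0.018 0 1" --pt "0 0 0 0 0.023 0 1" --pt "0 0 0 0 0.027 0 1" --pt "0 0 0 0 0.03 0 1"

```text
t: 3.45
tool_pos: [523.2, 169.1, 251.7]
tool_rot: [[0.99, -0.142, 0.0], [-0.142, -0.99, 0.0], [0.0, -0.0, -1.0]]
force: [0.2, 1.8, -1.7]
opening: 20.1
```

Run:
```python
from h import *
o=st();f=arm.grab_frame("wrist");cv2.imwrite("pics/w3.png",f["img"][:,:,::-1])
f=arm.grab_frame("top");cv2.imwrite("pics/t3.png",cv2.resize(f["img"][160:250,265:430,::-1],None,fx=4.8,fy=4.8,interpolation=cv2.INTER_CUBIC))
```

```text
t 3.45 tcp [523.2 169.1 251.7] clampxy [  0.3 129.3] F [ 0.2  1.8 -1.7] op 20.1
```

View pics/w3.png

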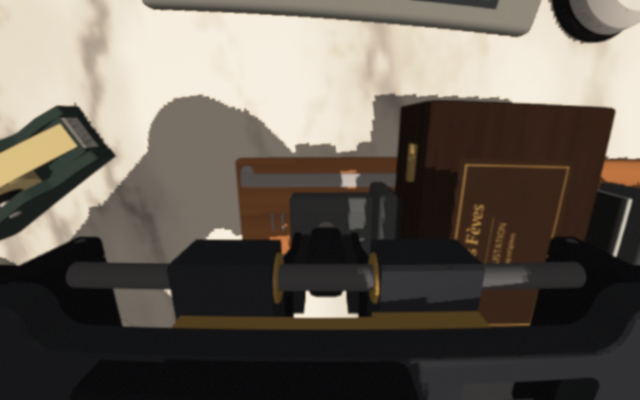

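Call:
step_arm --pt "0 0 0 0 0.002 0 1" --pt "0 0 0 0 0.003 0 1" --pt "0 0 0 0 0.004 0 1"

```text
t: 3.8
tool_pos: [522.7, 166.0, 251.7]
tool_rot: [[0.99, -0.141, 0.0], [-0.141, -0.99, 0.0], [0.0, -0.0, -1.0]]
force: [0.8, 1.2, -1.9]
opening: 20.0
```

Call:
step_arm --pt "0 0 0 0 0.001 0 1" --pt "0 0 0 0 0.002 0 1"

```text
t: 3.97
tool_pos: [522.4, 164.5, 251.7]
tool_rot: [[0.99, -0.141, 0.001], [-0.141, -0.99, 0.002], [0.001, -0.002, -1.0]]
force: [-0.4, 5.1, -2.4]
opening: 19.8
```

Call:
step_arm --pt "0 0 0 0 0.001 0 1" --pt "0 0 0 0 0.002 0 1"

```text
t: 4.13
tool_pos: [522.2, 162.7, 251.7]
tool_rot: [[0.99, -0.141, 0.001], [-0.141, -0.99, 0.002], [0.001, -0.002, -1.0]]
force: [0.1, 4.7, -2.4]
opening: 20.0
```

Call:
step_arm --pt "0 0 0 0 0.001 0 1" --pt "0 0 0 0 0.002 0 1"

```text
t: 4.3
tool_pos: [521.9, 160.8, 251.7]
tool_rot: [[0.99, -0.141, 0.001], [-0.141, -0.99, 0.002], [0.001, -0.002, -1.0]]
force: [0.2, 5.5, -2.5]
opening: 20.3
```

Call:
step_arm --pt "0 0 0 0 0.001 0 1" --pt "0 0 0 0 0.002 0 1" --pt "0 0 0 0 0.003 0 1" --pt "0 0 0 0 0.004 0 1" --pt "0 0 0 0 0.004 0 1"

```text
t: 4.72
tool_pos: [521.3, 156.6, 251.7]
tool_rot: [[0.99, -0.141, 0.001], [-0.141, -0.99, 0.001], [0.001, -0.001, -1.0]]
force: [0.2, 5.3, -3.4]
opening: 19.6
```

Run:
```python
from h import *
o=st();f=arm.grab_frame("wrist");cv2.imwrite("pics/w4.png",f["img"][:,:,::-1])
```

```text
t 4.72 tcp [521.3 156.6 251.7] clampxy [  0.2 116.7] F [ 0.2  5.3 -3.4] op 19.6
```

View pics/w4.png

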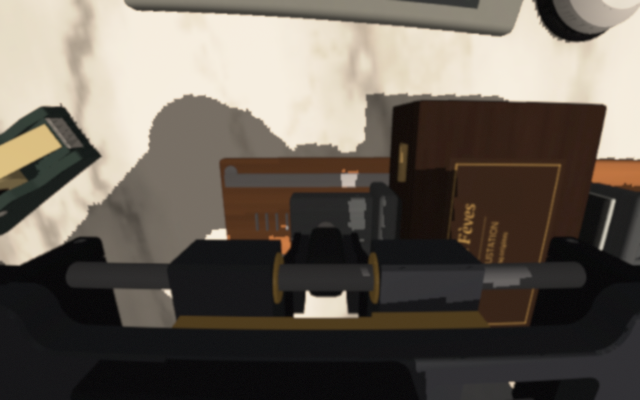

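Call:
step_arm --pt "0 0 0 0 0 0 0.65" --pt "0 0 0 0 0 0 0.65" --pt "0 0 0 0 0 0 0.65" --pt "0 0 0 0 0 0 0.65" --pt "0 0 0 0 0 -0.01 0.65" --pt "0 0 0 0 0 -0.04 0.65" --pt "0 0 0 0 0 -0.08 0.65" --pt "0 0 0 0 0 -0.1 0.3" --pt "0 0 0 0 0 -0.1 0"

```text
t: 5.52
tool_pos: [522.4, 156.2, 358.4]
tool_rot: [[0.99, -0.141, 0.011], [-0.141, -0.99, 0.005], [0.01, -0.006, -1.0]]
force: [0.4, 0.9, 0.4]
opening: 37.5
```

Run:
```python
from h import *
o=st();mv([*toW((0,-60)),350])
```

```text
t 5.52 tcp [522.4 156.2 358.4] clampxy [  1.3 116.4] F [0.4 0.9 0.4] op 37.5
row [-0.0065 -0.0103 -0.0007] [-0.0013  0.1765  0.0073]
```

Call:
step_arm --pt "0 0 0 -0.02 0.04 -0.02 0" --pt "0 0 0 -0.02 0.08 -0.02 0" --pt "0 0 0 -0.02 0.12 -0.02 0" --pt "0 0 0 -0.02 0.16 -0.02 0" --pt "0 0 0 -0.02 0.2 -0.02 0" --pt "0 0 0 -0.02 0.24 -0.02 0" --pt "0 0 0 -0.02 0.25 -0.02 0" --pt "0 0 0 -0.02 0.25 -0.02 0" --pt "0 0 0 -0.02 0.25 -0.02 0"

```text
t: 6.27
tool_pos: [465.8, -89.2, 371.8]
tool_rot: [[0.99, -0.143, -0.0], [-0.143, -0.99, 0.0], [-0.0, -0.0, -1.0]]
force: [0.4, 0.4, -0.3]
opening: 85.9
```

Run:
```python
from h import *
o=st();f=arm.grab_frame("wrist");im=f["img"][:,:,::-1]
cv2.imwrite("pics/w5.png",im)
for P in [(*toW((0,-134)),122),(*toW((0,-134)),105),(*toW((50,-200)),12),(*toW((-50,-200)),12)]: print(proj(f,P,o).round(1))
cv2.imwrite("pics/w5z.png",cv2.resize(cv2.convertScaleAbs(im[130:260,180:440],alpha=1.8,beta=20),None,fx=3,fy=3,interpolation=cv2.INTER_CUBIC))
```

```text
t 6.27 tcp [465.8 -89.2 371.8] clampxy [ -20.4 -134.5] F [ 0.4  0.4 -0.3] op 85.9
[325.5 190.5]
[325.5 186.1]
[383.3 125.6]
[379.3 209.6]
```

View pics/w5.png

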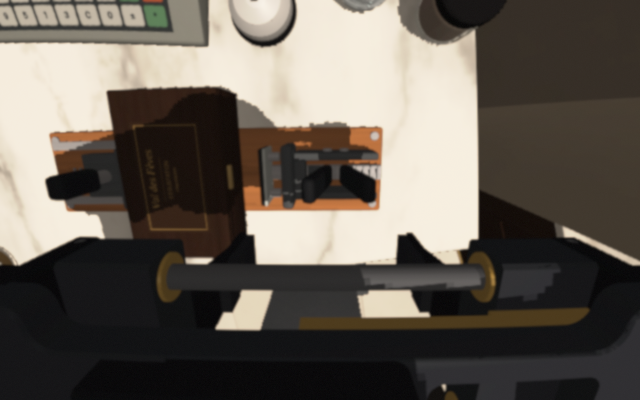

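View pics/w5z.png

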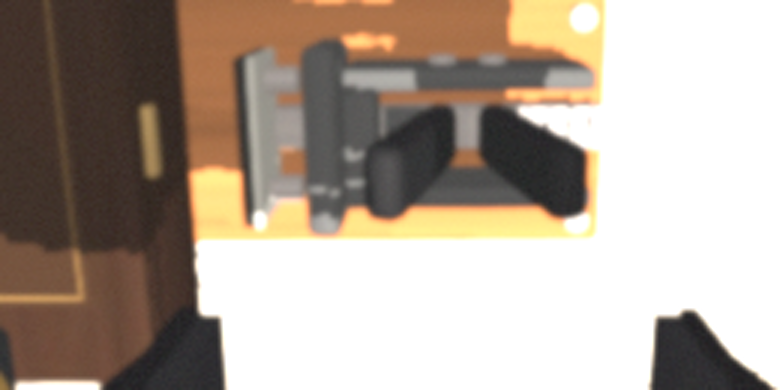

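Run:
```python
from h import *
o=st();f=arm.grab_frame("wrist")
def q(u,v): return ((u+.5)/3-.5+180,(v+.5)/3-.5+130)
for u,v,z in [(365,180,122),(410,180,122),(548,180,122),(588,180,122),(387,145,122),(387,215,122),(568,150,122),(568,215,122),(603,5,12),(595,237,12),(245,120,58),(240,60,58),(245,220,58),(320,45,60),(320,228,60),(195,310,76)]: print(u,v,z,toC(atz(f,q(u,v),z,o)).round(1))
mv([*toW((0,-145)),274])
```

```text
t 6.32 tcp [466.  -88.5 371.8] clampxy [ -20.3 -133.8] F [0.4 0.4 0.4] op 86.8
365 180 122 [   0.9 -113.6]
410 180 122 [   0.9 -125.8]
548 180 122 [   0.9 -163.2]
588 180 122 [   0.9 -174.1]
387 145 122 [  10.6 -119.7]
387 215 122 [  -8.9 -119.4]
568 150 122 [   9.1 -168.4]
568 215 122 [  -9. -169.]
603 5 12 [  43.9 -196.4]
595 237 12 [ -48.4 -197.6]
245 120 58 [  7.3 -67.6]
240 60 58 [ 27.5 -67.1]
245 220 58 [-28.1 -65.5]
320 45 60 [ 32.5 -94.4]
320 228 60 [-30.5 -92.1]
195 310 76 [-54.9 -50.5]
row [-0.0001  0.     -0.0008] [0.0202 0.0117 0.0978]
```

Call:
step_arm --pt "0 0 0 0.0205 0.0105 0 0" --pt "0 0 0 0.0205 0.0105 0.02 0" --pt "0 0 0 0.0205 0.0105 0.05 0" --pt "0 0 0 0.0205 0.0105 0.08 0" --pt "0 0 0 0.0205 0.0105 0.1 0" --pt "0 0 0 0.0205 0.0105 0.103 0" --pt "0 0 0 0.0205 0.0105 0.103 0" --grip_force 14

```text
t: 6.95
tool_pos: [485.1, -100.9, 267.7]
tool_rot: [[0.99, -0.139, -0.003], [-0.139, -0.99, -0.001], [-0.003, 0.001, -1.0]]
force: [0.0, 0.4, 0.4]
opening: 86.7
```

Run:
```python
from h import *
o=st();f=arm.grab_frame("wrist");im=f["img"][:,:,::-1]
cv2.imwrite("pics/w6.png",im)
```

```text
t 6.95 tcp [ 485.1 -100.9  267.7] clampxy [   0.3 -143.4] F [0.  0.4 0.4] op 86.7
```

View pics/w6.png

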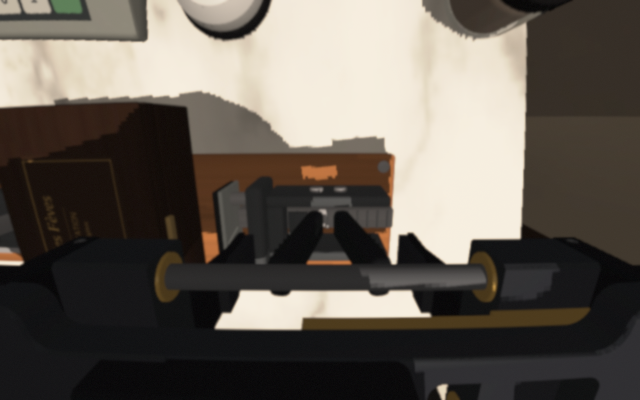

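Grips (tops near pixels 283 and 378, row 285) are centred between the fingers (≈232 and 408). First squeeze.

Call:
step_arm --pt "0 0 0 0 0 0 1" --pt "0 0 0 0 0 0 1" --pt "0 0 0 0 0 0 1" --pt "0 0 0 0 0 0 1" --pt "0 0 0 0 0 0 1" --pt "0 0 0 0 0 0 1" --pt "0 0 0 0 0 0 1" --pt "0 0 0 0 0 0 1" --pt "0 0 0 0 0 0 1" --pt "0 0 0 0 0 0 1" --pt "0 0 0 0 0 0 1" --pt "0 0 0 0 0 0 1" --pt "0 0 0 0 0 0 1" --pt "0 0 0 0 0 0 1"

```text
t: 8.17
tool_pos: [485.2, -102.7, 270.3]
tool_rot: [[0.99, -0.141, 0.001], [-0.141, -0.99, -0.002], [0.001, 0.001, -1.0]]
force: [-2.2, -4.9, 9.5]
opening: 29.5
```

Run:
```python
from h import *
o=st();f=arm.grab_frame("wrist");im=f["img"][:,:,::-1]
cv2.imwrite("pics/w7.png",im)
```

```text
t 8.17 tcp [ 485.2 -102.7  270.3] clampxy [   0.7 -145.2] F [-2.2 -4.9  9.5] op 29.5
```

View pics/w7.png

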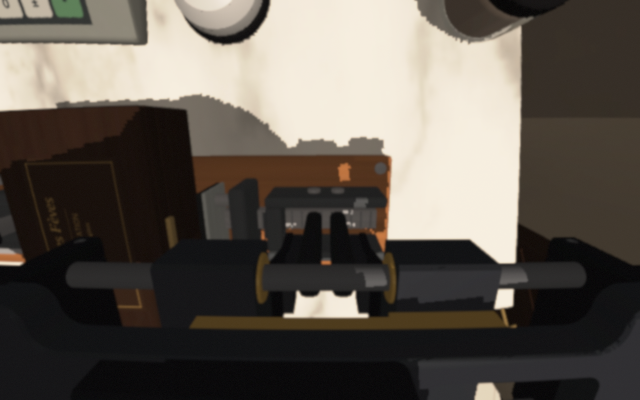

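Call:
step_arm --pt "0 0 0 0 0 0 0.12" --pt "0 0 0 0 0.001 0 0.12" --pt "0 0 0 0 0.0015 0 0.12" --pt "0 0 0 0 0.0015 0 0.12" --pt "0 0 0 0 0.0015 0 0.12" --pt "0 0 0 0 0.0015 0 0.12" --pt "0 0 0 0 0.0015 0 0.12" --pt "0 0 0 0 0.0015 0 0.12"

```text
t: 8.88
tool_pos: [484.3, -103.5, 268.3]
tool_rot: [[0.99, -0.142, -0.002], [-0.142, -0.99, -0.0], [-0.002, 0.0, -1.0]]
force: [0.4, 0.3, -0.1]
opening: 72.8
```

Call:
step_arm --pt "0 0 0 0 0 0 1" --pt "0 0 0 0 0 0 1" --pt "0 0 0 0 0 0 1" --pt "0 0 0 0 0 0 1" --pt "0 0 0 0 0 0 1" --pt "0 0 0 0 0 0 1" --pt "0 0 0 0 0 0 1" --pt "0 0 0 0 0 0 1" --pt "0 0 0 0 0 0 1" --pt "0 0 0 0 0 0 1" --pt "0 0 0 0 0 0 1" --pt "0 0 0 0 0 0 1"

```text
t: 9.88
tool_pos: [485.0, -103.2, 270.0]
tool_rot: [[0.99, -0.141, 0.002], [-0.141, -0.99, 0.0], [0.002, -0.0, -1.0]]
force: [-1.4, 4.4, 9.5]
opening: 29.4
```

Run:
```python
from h import *
o=st();f=arm.grab_frame("wrist");im=f["img"][:,:,::-1]
cv2.imwrite("pics/w8.png",im)
```

```text
t 9.88 tcp [ 485.  -103.2  270. ] clampxy [   0.6 -145.6] F [-1.4  4.4  9.5] op 29.4
```

View pics/w8.png

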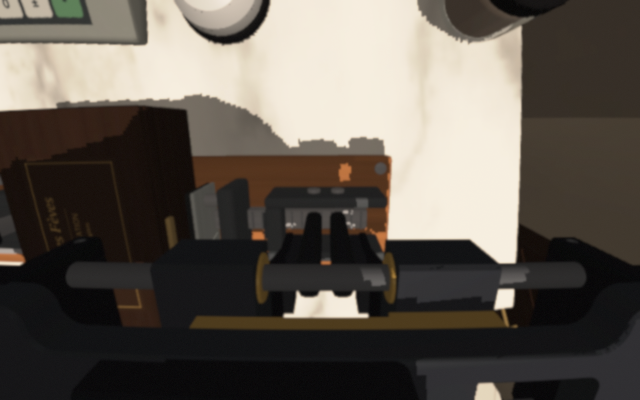

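Call:
step_arm --pt "0 0 0 0 -0.0007 0 0.12" --pt "0 0 0 0 -0.0007 0 0.12" --pt "0 0 0 0 -0.0007 0 0.12" --pt "0 0 0 0 -0.0007 0 0.12" --pt "0 0 0 0 -0.0007 0 0.12" --pt "0 0 0 0 -0.0007 0 0.12" --pt "0 0 0 0 -0.0007 0 0.12" --pt "0 0 0 0 -0.0007 0 0.12"

```text
t: 10.6
tool_pos: [484.4, -102.8, 268.3]
tool_rot: [[0.99, -0.142, -0.002], [-0.142, -0.99, 0.0], [-0.002, 0.0, -1.0]]
force: [0.0, -0.4, -1.1]
opening: 72.8
```

Call:
step_arm --pt "0 0 0 0 0 0 1" --pt "0 0 0 0 0 0 1" --pt "0 0 0 0 0 0 1" --pt "0 0 0 0 0 0 1" --pt "0 0 0 0 0 0 1" --pt "0 0 0 0 0 0 1" --pt "0 0 0 0 0 0 1" --pt "0 0 0 0 0 0 1" --pt "0 0 0 0 0 0 1" --pt "0 0 0 0 0 0 1" --pt "0 0 0 0 0 0 1" --pt "0 0 0 0 0 0 1"

```text
t: 11.6
tool_pos: [484.9, -102.9, 270.0]
tool_rot: [[0.99, -0.141, 0.001], [-0.141, -0.99, -0.001], [0.001, 0.0, -1.0]]
force: [-2.3, -0.8, 8.5]
opening: 29.6
```

Run:
```python
from h import *
o=st();f=arm.grab_frame("wrist");im=f["img"][:,:,::-1]
cv2.imwrite("pics/w9.png",im)
cv2.imwrite("pics/w9z.png",cv2.resize(cv2.convertScaleAbs(im[90:260,100:420],alpha=1.8,beta=20),None,fx=2.4,fy=2.4,interpolation=cv2.INTER_CUBIC))
```

```text
t 11.6 tcp [ 484.9 -102.9  270. ] clampxy [   0.5 -145.4] F [-2.3 -0.8  8.5] op 29.6
```

View pics/w9z.png

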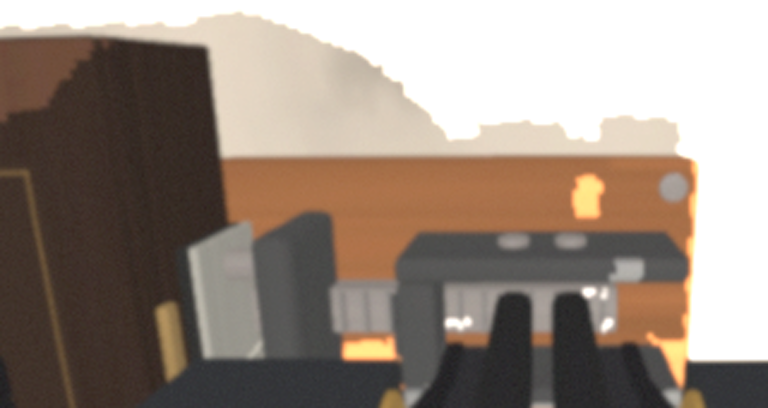

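Call:
step_arm --pt "0 0 0 0 0 0 0.12" --pt "0 0 0 0 0 0 0.12" --pt "0 0 0 0 0 0 0.12" --pt "0 0 0 0 0 0 0.12" --pt "0 0 0 0 0 0 0.12" --pt "0 0 0 0 0 0 0.12" --pt "0 0 0 0 0 0 0.12" --pt "0 0 0 0 0 0 0.12"

```text
t: 12.32
tool_pos: [484.6, -102.6, 268.4]
tool_rot: [[0.99, -0.142, -0.001], [-0.142, -0.99, 0.0], [-0.001, -0.0, -1.0]]
force: [0.4, 0.7, 0.3]
opening: 72.4
```

Call:
step_arm --pt "0 0 0 0 0 0 1" --pt "0 0 0 0 0 0 1" --pt "0 0 0 0 0 0 1" --pt "0 0 0 0 0 0 1" --pt "0 0 0 0 0 0 1" --pt "0 0 0 0 0 0 1" --pt "0 0 0 0 0 0 1" --pt "0 0 0 0 0 0 1" --pt "0 0 0 0 0 0 1" --pt "0 0 0 0 0 0 1" --pt "0 0 0 0 0 0 1" --pt "0 0 0 0 0 0 1"

```text
t: 13.32
tool_pos: [484.9, -102.9, 270.1]
tool_rot: [[0.99, -0.141, 0.001], [-0.141, -0.99, -0.001], [0.001, 0.0, -1.0]]
force: [-3.1, -1.1, 9.5]
opening: 29.4
```

Run:
```python
from h import *
o=st();f=arm.grab_frame("wrist");im=f["img"][:,:,::-1]
cv2.imwrite("pics/w10z.png",cv2.resize(cv2.convertScaleAbs(im[90:260,100:420],alpha=1.8,beta=20),None,fx=2.4,fy=2.4,interpolation=cv2.INTER_CUBIC))
```

```text
t 13.32 tcp [ 484.9 -102.9  270.1] clampxy [   0.5 -145.4] F [-3.1 -1.1  9.5] op 29.4
```

View pics/w10z.png

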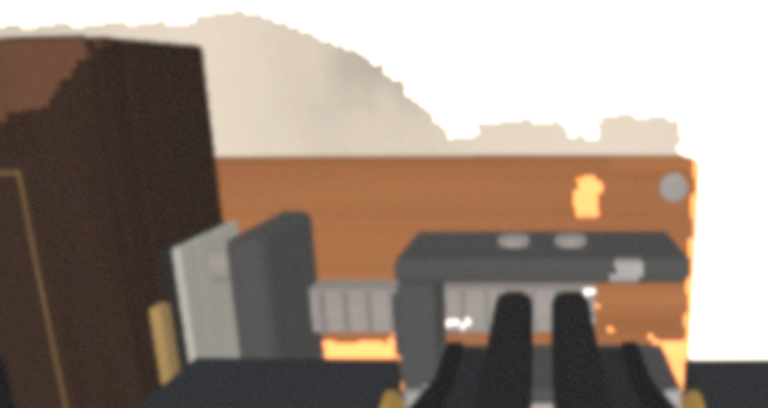

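Call:
step_arm --pt "0 0 0 0 0 0 0.12" --pt "0 0 0 0 0 0 0.12" --pt "0 0 0 0 0 0 0.12" --pt "0 0 0 0 0 0 0.12" --pt "0 0 0 0 0 0 0.12" --pt "0 0 0 0 0 0 0.12" --pt "0 0 0 0 0 0 0.12" --pt "0 0 0 0 0 0 0.12"

```text
t: 14.03
tool_pos: [484.6, -102.6, 268.4]
tool_rot: [[0.99, -0.142, -0.001], [-0.142, -0.99, 0.0], [-0.001, -0.0, -1.0]]
force: [-0.5, 0.1, -0.9]
opening: 72.8
```

Call:
step_arm --pt "0 0 0 0 0 0 1" --pt "0 0 0 0 0 0 1" --pt "0 0 0 0 0 0 1" --pt "0 0 0 0 0 0 1" --pt "0 0 0 0 0 0 1" --pt "0 0 0 0 0 0 1" --pt "0 0 0 0 0 0 1" --pt "0 0 0 0 0 0 1" --pt "0 0 0 0 0 0 1" --pt "0 0 0 0 0 0 1" --pt "0 0 0 0 0 0 1" --pt "0 0 0 0 0 0 1"

```text
t: 15.03
tool_pos: [484.9, -102.9, 270.3]
tool_rot: [[0.99, -0.141, 0.001], [-0.141, -0.99, -0.001], [0.001, 0.001, -1.0]]
force: [-3.8, -0.1, 11.0]
opening: 29.5
```

Run:
```python
from h import *
o=st();f=arm.grab_frame("wrist");im=f["img"][:,:,::-1]
cv2.imwrite("pics/w11z.png",cv2.resize(cv2.convertScaleAbs(im[90:260,100:420],alpha=1.8,beta=20),None,fx=2.4,fy=2.4,interpolation=cv2.INTER_CUBIC))
```

```text
t 15.03 tcp [ 484.9 -102.9  270.3] clampxy [   0.4 -145.4] F [-3.8 -0.1 11. ] op 29.5
```

View pics/w11z.png

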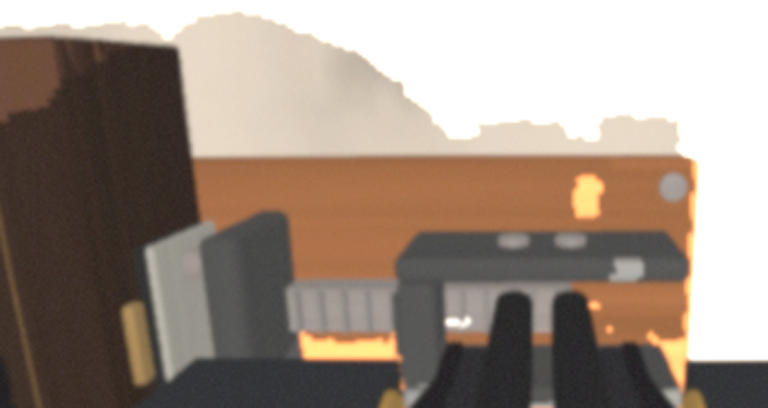

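Call:
step_arm --pt "0 0 0 0 0 0 0.12" --pt "0 0 0 0 0 0 0.12" --pt "0 0 0 0 0 0 0.12" --pt "0 0 0 0 0 0 0.12" --pt "0 0 0 0 0 0 0.12" --pt "0 0 0 0 0 0 0.12" --pt "0 0 0 0 0 0 0.12" --pt "0 0 0 0 0 0 0.12"

```text
t: 15.75
tool_pos: [484.6, -102.6, 268.3]
tool_rot: [[0.99, -0.142, -0.001], [-0.142, -0.99, 0.0], [-0.001, -0.0, -1.0]]
force: [-0.1, -0.7, -0.5]
opening: 72.6
```

Call:
step_arm --pt "0 0 0 0 0 0 1" --pt "0 0 0 0 0 0 1" --pt "0 0 0 0 0 0 1" --pt "0 0 0 0 0 0 1" --pt "0 0 0 0 0 0 1" --pt "0 0 0 0 0 0 1" --pt "0 0 0 0 0 0 1" --pt "0 0 0 0 0 0 1" --pt "0 0 0 0 0 0 1" --pt "0 0 0 0 0 0 1" --pt "0 0 0 0 0 0 1" --pt "0 0 0 0 0 0 1"

```text
t: 16.75
tool_pos: [484.9, -102.9, 270.3]
tool_rot: [[0.99, -0.141, 0.001], [-0.141, -0.99, -0.001], [0.001, 0.001, -1.0]]
force: [-3.9, -0.6, 10.2]
opening: 29.9
```

Run:
```python
from h import *
o=st();f=arm.grab_frame("wrist");im=f["img"][:,:,::-1]
cv2.imwrite("pics/w12z.png",cv2.resize(cv2.convertScaleAbs(im[90:260,100:420],alpha=1.8,beta=20),None,fx=2.4,fy=2.4,interpolation=cv2.INTER_CUBIC))
f=arm.grab_frame("top");cv2.imwrite("pics/t12.png",cv2.resize(f["img"][160:250,265:430,::-1],None,fx=4.8,fy=4.8,interpolation=cv2.INTER_CUBIC))
```

```text
t 16.75 tcp [ 484.9 -102.9  270.3] clampxy [   0.4 -145.4] F [-3.9 -0.6 10.2] op 29.9
```

View pics/w12z.png

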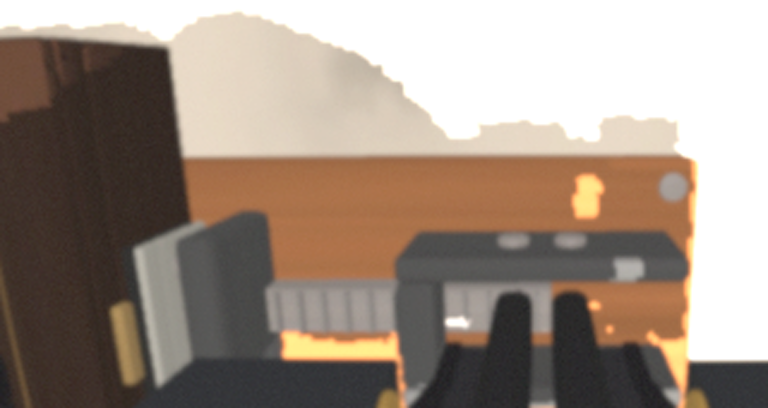

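View pics/t12.png

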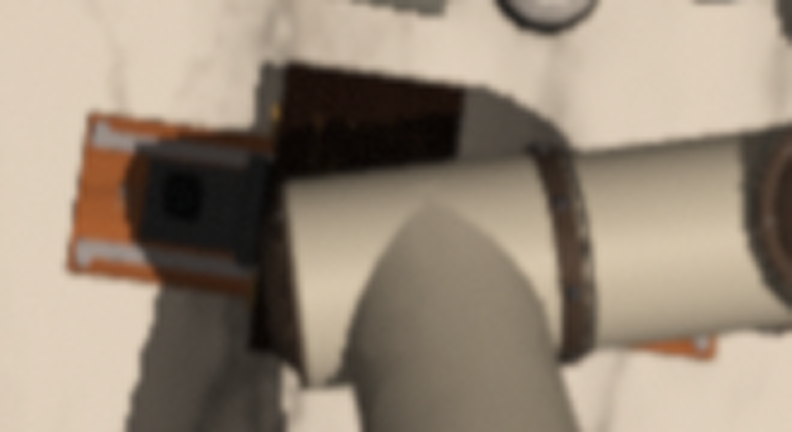

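Call:
step_arm --pt "0 0 0 0 0 0 1" --pt "0 0 0 0 0 0 1" --pt "0 0 0 0 0 0 1" --pt "0 0 0 0 0 0 1" --pt "0 0 0 0 0 0 1" --pt "0 0 0 0 0 0 1" --pt "0 0 0 0 0 0 1" --pt "0 0 0 0 0 0 1" --pt "0 0 0 0 0 0 1" --pt "0 0 0 0 0 0 1" --pt "0 0 0 0 0 0 1" --pt "0 0 0 0 0 0 1"

```text
t: 17.85
tool_pos: [484.9, -102.9, 270.3]
tool_rot: [[0.99, -0.141, 0.001], [-0.141, -0.99, -0.001], [0.001, 0.001, -1.0]]
force: [-3.9, -0.2, 9.7]
opening: 29.5
```

Run:
```python
from h import *
o=st();f=arm.grab_frame("wrist");im=f["img"][:,:,::-1]
z=cv2.resize(cv2.convertScaleAbs(im[90:260,100:420],alpha=1.8,beta=20),None,fx=2.4,fy=2.4,interpolation=cv2.INTER_CUBIC)
cv2.imwrite("pics/w13z.png",z)
print(np.abs(z.astype(int)-cv2.imread("pics/w12z.png")).mean())
# scale: jaw plate left-top edge & pad front-top edge -> clamp y, at jaw height 60 / pad 58, several frames
for n,a,b in [("w9",(190,250),(255,240)),("w10",(172,248),(231,238)),("w11",(146,248),(203,238)),("w12",(135,248),(179,238))]:
    q=lambda p:((p[0]+.5)/2.4-.5+100,(p[1]+.5)/2.4-.5+90)
    print(n,toC(atz(f,q(a),58,o)).round(1),toC(atz(f,q(b),58,o)).round(1))
s=arm.grab_frame("side");cv2.imwrite("pics/s13z.png",cv2.resize(s["img"][140:270,240:400,::-1],None,fx=4.5,fy=4.5,interpolation=cv2.INTER_CUBIC))
```

```text
t 17.85 tcp [ 484.9 -102.9  270.3] clampxy [   0.4 -145.4] F [-3.9 -0.2  9.7] op 29.5
0.9123817061546841
w9 [ 27.7 -43.5] [ 30.6 -62.9]
w10 [ 28.3 -38.2] [ 31.2 -56. ]
w11 [ 28.3 -30.5] [ 31.2 -47.8]
w12 [ 28.3 -27.2] [ 31.3 -40.7]
```

View pics/w13z.png

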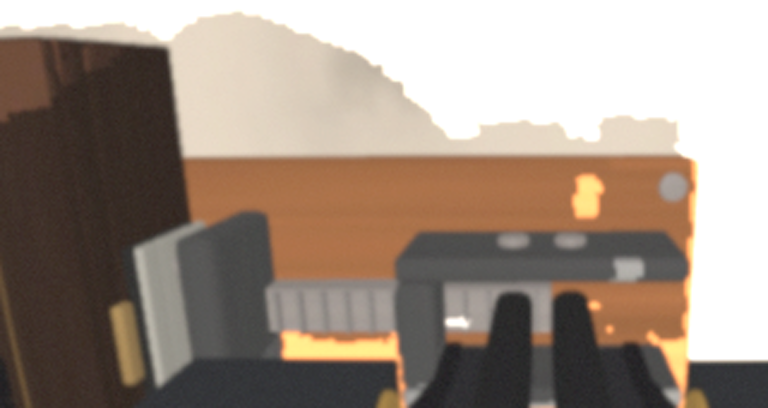

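View pics/s13z.png

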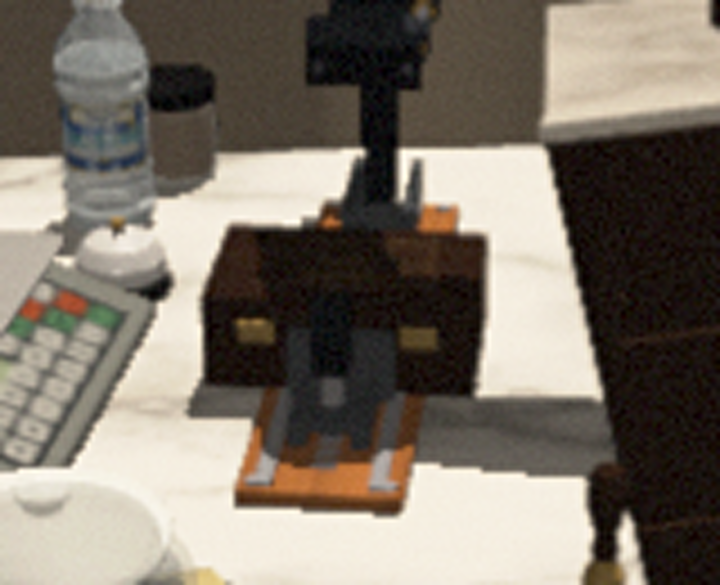

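Run:
```python
from h import *
print(arm.close_job());st()
```

```text
the job is handed in; nothing more can be done
None
the job is handed in; nothing more can be done
```

The chest is clamped and the job was handed in at about 18 s, with the gripper still squeezing the grips at 14 N. No verdict comes back, so what follows rests on my own checks.

- **Tail stop:** I gripped the knob and slid it until the wrist force rose from about 1.5 N to 5 N. I then pushed about 8 mm further to keep the contact, so the chest moved with it; the front jaw was still about 24 mm away.
- **Pumping:** I gave six squeezes of the grips. The pad reached the chest on about the fourth, took up the slack in the tail stop's ratchet on the fifth, and pressed in on the sixth.
- **Final hold:** A picture before the hand-in put the pad about 6 mm in (from pixels, good to about 1–2 mm), inside the 3 to 11.5 mm range. At 14 N the given formula predicts about 13 N of clamping, or 6.7 mm, which agrees. Nothing moved in the pictures over the last second, and the chest looked level with the robot clear of it. The bystanders in view looked undisturbed.

The contact forces at the pad, the tail stop and the grips could not be read directly; I inferred them from the wrist force, the grip setting and the pad's travel. At the end the grips pushed up on the tool with a steady 10 N or so and the arm sat about 2 mm above its usual height, but it was not drifting.

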